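Voltage check in the lamp cup at the repair-shop counter

ROBOT

A 6-joint arm with a two-finger parallel gripper is mounted at the origin on the work surface. World frame = base frame: x ahead of the robot, y to its left, z up, the work surface at z = 0. Lengths are in mm, angles in rad, forces in N, time in s.
With the tool pointing down it reaches from about 300 to 775 mm from the base axis. Payload 14.6 kg.
Tool frame: the origin (TCP) lies midway between the tips of the shut fingers; the grasp point (between the pads) lies 19 mm behind it (manip.hold_point_z is the distance from the TCP to the grasp point, in mm); z points along the fingers, y is the direction in which the jaws open and shut (so a half turn about z gives the same grasp; the last joint's range is limited). The gripper opens to 94 mm and grips with 3 to 60 N. Pads are 16 mm wide; open, the fingers measure 119 mm over their backs; the gripper's body (75 mm by 177 mm) begins 78 mm behind the grasp point.
Start: joints at [-1.35, 0.3, 1.521, -0, 1.321, -0.067], TCP at [156.107, -527.371, 205.446] pointing down, gripper open.
Joint ranges: [-3.03, 3.03], [-0.79, 2.21], [0.23, 2.52], [-1.04, 4.18], [0, 3.07], [-2.55, 2.55]. Speed limits (rad/s): [2.22, 2.22, 2.57, 3.14, 3.14, 3.14].

INTERFACE

Orientations are given as [roll, pitch, yaw] about the fixed x, y, z axes, in that order (R = Rz(yaw) Ry(pitch) Rx(roll)).
In Python, from cell import manip gives the robot as it stands.
- The arm moves only by the shell command python3 -m crank 'ROWS' [OPENING] [FORCE]. ROWS is JSON, a list of rows, each an object with "offset": the shift along the world's x, y, z in m, a list of three; "spin": the turn about the world's z in degrees. In form: [{"offset": [dx, dy, dz], "spin": spin}, ...]. A call has exactly 8 rows; each row is the pose to reach, as a shift and turn from the pose measured when the call began; what a row does not reach only later rows make up. A row lasts 1/12 s, in which the tool goes at most 41.7 mm and 7.16 degrees, less where a joint would pass 70% of its speed; a pose out of reach is approached as far as the arm can. A call with a gripper value outside its range is refused whole. OPENING is the opening, from 0 (shut) to 1 (fully open), set as the call begins (- or left out, the last holds). The fingers move at their own pace and stop on an object; FORCE is the grip in N (left out, the last holds). Time passes only in rows, so rows that repeat a pose let the fingers close, or fill a call up. It gives the time, the measured TCP pose, the force and the opening at its end, in the units of the state.
- manip.read_state(): the state, without advancing time (a new reading comes with each control period).
- manip.camera(name): name is "scene" or "top"; returns a dict with "pixels" (384x512x3 uint8, red, green, blue), "fx", "fy", "cx", "cy" (pixels), "k1" (the pictures are not rectified: a ray, as slopes to the right and down, at radius r is drawn at 1 + k1 r^2 times it, then the intrinsics apply), "extrinsics" (4x4, takes a point from world to camera coordinates). Camera axes: x right, y down, z forward; pixel columns grow to the right and rows downward; lengths in mm; the calibration is good to about 2 mm. A picture is of the moment at which its call begins. There is no depth.
- manip.sign_off(): hands the job in, once; it reports no verdict.
Trained networks look in a picture, given as the dict that the camera call returned (one of the last four; its "shot" number tells which), for a name from the list of things; names that differ only in an ending like _2 or _b are one class to them, and where a whole thing is asked for, a point or a joint stands for the part that bears it (a point fixed in the world has none). Each returns a list of dicts, best first, with "conf" (0 to 1); they miss things now and then, are a little off and sometimes report something else, mostly with a low value. They report only what shows in the picture. A call takes as long as a camera call. They do not tell look-alikes from the thing itself.
- manip.search_frame(picture, name): "location" ([x, y, z] in mm, in world coordinates, good to about 4 mm: the middle of the surface that is visible of it).
- manip.masks_of(picture, name): "mask" (384x512 bool, what is visible of it).
The state is a dict: "clock": time; "joints": joint angles; "qd": joint speeds; "effort": joint torques, N m; "eef_pos": TCP position; "eef_rot": TCP orientation; "wrist_force": force on the tool from outside, world axes, zero at the start; "moment": the same for the moment, N m; "finger_gap": finger opening in mm.
Only numpy, scipy, OpenCV 4.12 (cv2) and the standard library are available. Lean on these libraries where they do the work, as an engineer would, in place of code of your own. Each camera call takes 0.05 s, during which the arm holds its last target. There are 200 camera calls.

TASK

Check that the lamp with the gold collar is dead: lift the yellow voltage tester out of its blue stand and, holding it upright, dip its red tip into the open glass cup on top of that lamp, near the cup's middle and about halfway down, and keep it there for about a second. Then put the tester back upright in the stand, with its black finger guard resting on the stand's top, and let go. Do not put the tip into the cup of the lamp with the black collar, and do not push or tip either lamp.

Things in the scene. Friction and masses are not known exactly. Their poses are not given: they have to be found in the camera images.
- tester: Loose pen-like voltage tester, about 90 g, tip down in the stand. Origin: end of the red tip; z up along its axis. Above the origin: red probe, diameter 10 mm, to 60 mm; black cone widening to 26 mm, to 75 mm; black finger guard, diameter 48 mm, to 81 mm; yellow round handle, diameter 22 mm, to 177 mm (grip at 140 mm from above, any yaw, about 15 N); yellow cap to 181 mm.
- stand: Fixed blue stand: 90 x 90 mm base, four thin posts, 74 x 74 mm top plate, its upper face 85 mm above the counter. Origin: centre of its underside; z up. A round hole, diameter 30 mm, goes through the top plate on the origin's vertical. The tester hangs in it, finger guard on the plate, its tip then 10 mm above the stand's origin.
- lamp_gold: Lamp to check: loose hourglass lamp head, about 600 g, white frosted glass, gold collar, gold disc and nut inside its cup. Bell of 110 mm diameter below; open cup above, mouth up, rim 135 mm above the origin and 96 mm across, 62 mm across at 80 mm height, wall 4 mm. Cup floor 50 mm and nut 43 mm below the rim. Origin: centre of its underside; z up through the cup's middle.
- lamp_black: Wrong lamp, leave alone: same shape, size and origin as the gold one, loose, about 600 g, but dark smoky grey glass with a black collar and a black disc in its cup.
Things that resemble listed ones, but are neither listed nor needed, are in the scene too. What is shaped like the tester but orange is not meant.

How it is judged (in metres and radians):
On the way:
1. the upright tester's tip is in the gold-collared lamp's cup: within 25 mm of the cup's middle and at least 12 mm below its rim, for 0.4 s (horizontal distance between tester and lamp_gold below 0.025 m and z of tester in the frame of lamp_gold between 0.07 and 0.123 m and angle between tester's own z axis and vertical below 0.35 rad), for 0.4 s.
At the end, for the whole second after the job is handed in: The tester hangs at rest in the stand, released: tip within 15 mm of the hole's axis and at most 16 mm above the stand's origin (guard on the top plate), upright within 10 degrees; both lamps stand upright within 20 mm of where they began (horizontal distance between tester and stand below 0.015 m and z of tester in the frame of stand below 0.016 m and angle between tester's own z axis and vertical below 0.175 rad and linear speed of tester below 0.02 m/s and distance of each of lamp_gold, lamp_black from where it was at the start of the episode below 0.02 m and angle between each of lamp_gold, lamp_black's own z axis and vertical below 0.15 rad); the robot touches nothing.
It fails at once if the tester's tip goes into the cup of the black-collared lamp (horizontal distance between tester and lamp_black below 0.04 m and z of tester in the frame of lamp_black below 0.13 m).
It fails at once if a lamp is pushed more than 20 mm or tipped (distance of any of lamp_gold, lamp_black from where it was at the start of the episode above 0.02 m or angle between any of lamp_gold, lamp_black's own z axis and vertical above 0.25 rad).
It also fails if it takes over 58 s, if anything falls off the work surface, if the arm or the gripper's body presses on something with over 40 N, if the wrist force passes 120 N, or if a joint passes its speed limit or range.

## Working session

There is one attempt and no reset: what is moved stays moved. The work goes in short steps, Python scripts to look and compute and a shell command to move; the robot and the scene stay as the last step left them, time stands still between calls to the robot, and variables do not carry over. Pictures are saved under pics/ and viewed, about 8 in all and at most 12, crops included, and the job is handed in when it is done.

```bash
mkdir -p pics
python3 - <<'E'
from cell import manip
import cv2,numpy as np
print(manip.read_state())
for c in("scene","top"):
    p=manip.camera(c); cv2.imwrite(f"pics/{c}0.png",p["pixels"][:,:,::-1])
    print(c,p["fx"],p["fy"],p["cx"],p["cy"],p["k1"],np.round(p["extrinsics"],3).tolist())
    for n in("tester","stand","lamp_gold","lamp_black"):
        for d in manip.search_frame(p,n): print(n,np.round(d["location"]),round(d["conf"],2))
        for d in manip.masks_of(p,n):
            v,u=np.nonzero(d["mask"]); print("  mask",u.min(),u.max(),v.min(),v.max(),round(d["conf"],2))
E
python3 -c "
import cv2,numpy as np
cv2.imwrite('pics/a.png',np.vstack([cv2.imread('pics/scene0.png'),cv2.imread('pics/top0.png')])[:, :])"
```

```text
{'clock': 0.0, 'joints': array([-1.34963327e+00,  3.00482523e-01,  1.52155434e+00,  1.31570185e-06,
        1.32068971e+00, -6.65893748e-02]), 'qd': array([ 0.00054756,  0.00014173, -0.00107234, -0.00149478, -0.00136007,
        0.00092477]), 'effort': array([-2.24997391e-03, -5.31799006e+01, -3.52740097e+01,  7.07732281e-02,
        2.44574749e-02, -6.55601048e-05]), 'eef_pos': array([ 156.0370922 , -527.1415792 ,  204.89137171]), 'eef_rot': array([-3.14046133e+00, -7.67231384e-05,  2.87752061e-01]), 'wrist_force': array([ 0.31615789,  0.15532851, -0.3236819 ]), 'moment': array([-0.01848086, -0.05597366,  0.00214561]), 'finger_gap': 94.38886058026804}
scene 462.0083939389494 462.0083939389494 256.74008456027457 193.99155781558395 -0.11158312460045297 [[0.37, 0.929, -0.018, -226.794], [0.686, -0.286, -0.669, -347.774], [-0.626, 0.235, -0.743, 1226.158], [0.0, 0.0, 0.0, 1.0]]
tester [691. -38. 102.] 0.82
tester [580.  10. 121.] 0.71
  mask 240 266 138 194 0.85
  mask 238 266 194 268 0.69
stand [587.  25.  39.] 0.61
  mask 224 285 167 233 0.9
lamp_gold [585. 222.  84.] 0.77
  mask 331 396 113 202 0.66
lamp_black [ 511. -236.   88.] 0.82
  mask 69 144 155 248 0.56
top 419.72972102830255 419.72972102830255 259.9726934709015 192.53339896363406 -0.021368363330185703 [[-0.016, -1.0, -0.004, 7.747], [-0.996, 0.016, -0.086, 567.352], [0.086, 0.003, -0.996, 813.451], [0.0, 0.0, 0.0, 1.0]]
tester [673. -32.  79.] 0.85
tester [571.   8.  91.] 0.77
  mask 262 286 112 143 0.92
  mask 241 264 176 199 0.62
stand [562.  13.  85.] 0.62
  mask 230 275 168 214 0.88
lamp_gold [569. 230.  88.] 0.66
  mask 97 171 161 220 0.93
lamp_black [ 491. -232.   89.] 0.79
  mask 349 423 202 257 0.87
```

View pics/scene0.png

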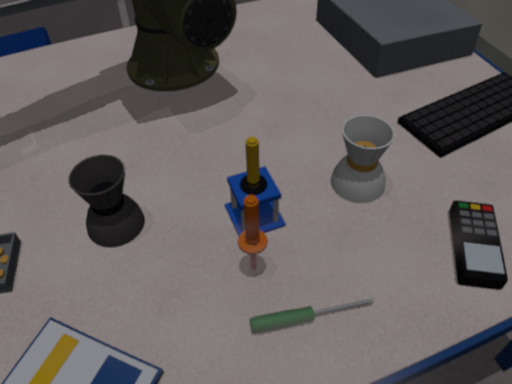

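View pics/top0.png

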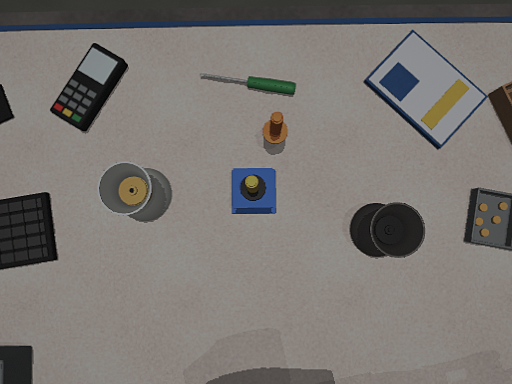

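The yellow tester is in the blue stand, at scene (252,140–185) and top (252,182). The orange look-alike stands free at scene (252,200–270) and top (276,128), and it is not the one meant. The white lamp with the gold collar is at scene (365,160) and top (125,188). The smoky black lamp is at scene (105,200) and top (397,230). I'll check these in one enlarged crop and triangulate.

```bash
cat > h.py <<'E'
import numpy as np,cv2
def proj(p,X):
    E=np.asarray(p["extrinsics"]);c=E[:3,:3]@np.asarray(X,float)+E[:3,3];s=c[:2]/c[2];s=s*(1+p["k1"]*(s@s))
    return np.array([p["fx"]*s[0]+p["cx"],p["fy"]*s[1]+p["cy"]])
def solve(pairs,x0=(570,0,100)):
    from scipy.optimize import least_squares
    f=lambda X:np.concatenate([proj(p,X)-uv for p,uv in pairs])
    r=least_squares(f,x0);return r.x,r.fun
def yellow(p,box):
    h=cv2.cvtColor(p["pixels"],cv2.COLOR_RGB2HSV);m=cv2.inRange(h,(20,120,60),(34,255,255))
    M=np.zeros_like(m);u0,u1,v0,v1=box;M[v0:v1,u0:u1]=m[v0:v1,u0:u1];return M
E
python3 - <<'E'
import cv2,numpy as np
s=cv2.imread("pics/scene0.png");t=cv2.imread("pics/top0.png")
def c(i,u,v):return cv2.resize(i[v:v+75,u:u+100],(400,300),interpolation=cv2.INTER_CUBIC)
cv2.imwrite("pics/crop1.png",np.vstack([np.hstack([c(s,315,105),c(s,205,130)]),np.hstack([c(t,85,150),c(t,205,150)])]))
E
```

```text
(no output)
```

View pics/crop1.png

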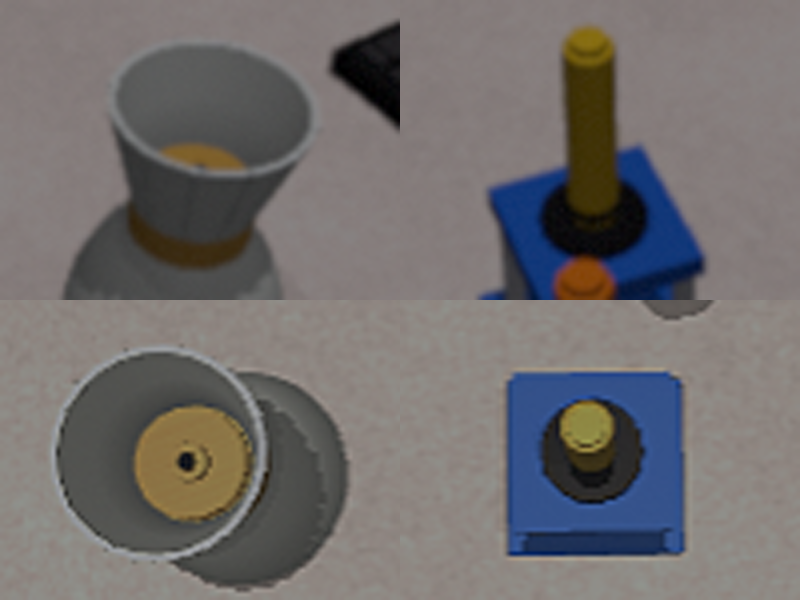

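The crop confirms the choice: the lamp has a gold collar and gold disc, and the yellow tester's guard rests on the blue plate. Next I'll triangulate the rim, cap, guard and plate centres.

Run:
```python
from cell import manip
from h import *
s,t=manip.camera("scene"),manip.camera("top")
for n,a,b in(("rim",(367.9,132.1),(124.6,187.8)),("cap",(251.6,140.1),(251.1,181.1)),("guard",(253.4,183.8),(252.6,187.1)),("plate",(253.9,186.1),(253.6,187.4))):
    X,r=solve([(s,a),(t,b)]);print(n,X.round(1),r.round(1))
```

```text
rim [570.4 235.2 131.5] [-0.2  0.  -0.2 -0.1]
cap [571.8  11.9 189.2] [ 0.2 -0.   0.2  0.1]
guard [572.1  11.9  88.5] [ 0. -0.  0.  0.]
plate [572.5  11.4  83. ] [-0.6  0.1 -0.6 -0.2]
```

```bash
python3 -m crank '[{"offset":[0.023,0.030,0.005],"spin":0},{"offset":[0.046,0.060,0.010],"spin":0},{"offset":[0.070,0.090,0.015],"spin":0},{"offset":[0.093,0.120,0.020],"spin":0},{"offset":[0.116,0.150,0.025],"spin":0},{"offset":[0.140,0.180,0.030],"spin":0},{"offset":[0.163,0.210,0.035],"spin":0},{"offset":[0.186,0.240,0.040],"spin":0}]' 1 15
python3 -m crank '[{"offset":[0.023,0.030,0],"spin":0},{"offset":[0.046,0.060,0],"spin":0},{"offset":[0.070,0.090,0],"spin":0},{"offset":[0.093,0.120,0],"spin":0},{"offset":[0.116,0.150,0],"spin":0},{"offset":[0.140,0.180,0],"spin":0},{"offset":[0.163,0.210,0],"spin":0},{"offset":[0.186,0.240,0],"spin":0}]'
```

```text
clock: 1.67
eef_pos: [342.8, -285.7, 245.9]
eef_rot: [3.141, -0.0, 0.288]
wrist_force: [-0.5, -0.6, 1.4]
finger_gap: 94.0
clock: 2.33
eef_pos: [529.7, -43.9, 246.0]
eef_rot: [3.141, -0.001, 0.288]
wrist_force: [0.6, -0.8, -0.2]
finger_gap: 93.9
```

```bash
python3 -m crank '[{"offset":[0.021,0.028,0],"spin":0},{"offset":[0.042,0.056,0],"spin":0},{"offset":[0.042,0.056,0],"spin":0},{"offset":[0.042,0.056,-0.025],"spin":0},{"offset":[0.042,0.056,-0.055],"spin":0},{"offset":[0.042,0.056,-0.085],"spin":0},{"offset":[0.042,0.056,-0.115],"spin":0},{"offset":[0.042,0.056,-0.115],"spin":0}]'
python3 -m crank '[{"offset":[0,0,0],"spin":0},{"offset":[0,0,0],"spin":0},{"offset":[0,0,0],"spin":0},{"offset":[0,0,0],"spin":0},{"offset":[0,0,0],"spin":0},{"offset":[0,0,0],"spin":0},{"offset":[0,0,0],"spin":0},{"offset":[0,0,0],"spin":0}]' 0.1 15
```

```text
clock: 3.0
eef_pos: [569.0, 11.9, 125.6]
eef_rot: [-3.14, 0.008, 0.288]
wrist_force: [-0.0, 0.0, -0.3]
finger_gap: 93.7
clock: 3.67
eef_pos: [569.1, 11.9, 125.9]
eef_rot: [-3.14, 0.007, 0.288]
wrist_force: [0.3, 0.7, 0.5]
finger_gap: 44.0
```

```bash
python3 -m crank '[{"offset":[0.003,0,0.004],"spin":0},{"offset":[0.003,0,0.004],"spin":0},{"offset":[0.003,0,0.004],"spin":0},{"offset":[0.003,0,0.004],"spin":0},{"offset":[0.003,0,0.004],"spin":0},{"offset":[0.003,0,0.004],"spin":0},{"offset":[0.003,0,0.004],"spin":0},{"offset":[0.003,0,0.004],"spin":0}]' 0.1 15
python3 - <<'E'
from cell import manip
import cv2
print(manip.read_state()["eef_pos"],manip.read_state()["finger_gap"])
cv2.imwrite("pics/g1.png",cv2.resize(manip.camera("scene")["pixels"][100:300,180:420,::-1],(720,600)))
E
```

```text
clock: 4.33
eef_pos: [572.1, 11.9, 129.9]
eef_rot: [-3.14, 0.007, 0.288]
wrist_force: [1.6, -0.3, 1.0]
finger_gap: 21.8
[572.14283719  11.88573243 129.90273728] 21.80062926839737
```

View pics/g1.png

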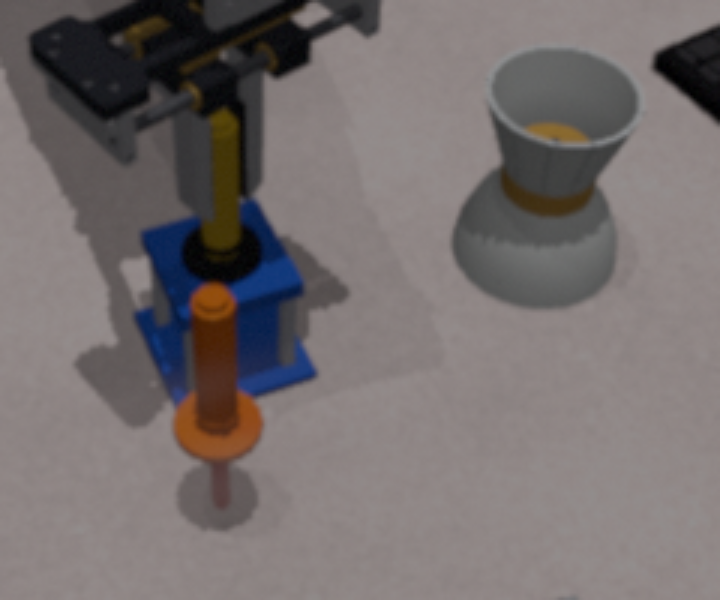

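The fingers stopped at 21.8 mm on the yellow handle, at crop (222,150), and the guard is still on the plate. Now I'll lift.

```bash
python3 -m crank '[{"offset":[0,0,0.010],"spin":0},{"offset":[0,0,0.030],"spin":0},{"offset":[0,0,0.055],"spin":0},{"offset":[0,0,0.080],"spin":0},{"offset":[0,0,0.105],"spin":0},{"offset":[0,0,0.130],"spin":0},{"offset":[0,0,0.150],"spin":0},{"offset":[0,0,0.160],"spin":0}]' 0
python3 -m crank '[{"offset":[0,0.015,0],"spin":0},{"offset":[0,0.040,0],"spin":0},{"offset":[0,0.065,0],"spin":0},{"offset":[0,0.090,0],"spin":0},{"offset":[0,0.115,0],"spin":0},{"offset":[0,0.135,0],"spin":0},{"offset":[0,0.145,0],"spin":0},{"offset":[0,0.150,0],"spin":0}]'
python3 - <<'E'
from cell import manip
import cv2,numpy as np
a=manip.camera("scene")["pixels"][60:260,150:420,::-1];b=manip.camera("top")["pixels"][80:280,60:330,::-1]
cv2.imwrite("pics/g2.png",cv2.resize(np.hstack([a,b]),(800,296)))
print(manip.read_state()["eef_pos"],manip.read_state()["finger_gap"])
E
```

```text
clock: 5.05
eef_pos: [572.4, 11.9, 293.2]
eef_rot: [-3.141, 0.004, 0.288]
wrist_force: [0.2, 0.0, -0.0]
finger_gap: 21.7
clock: 5.72
eef_pos: [572.1, 163.0, 292.8]
eef_rot: [-3.141, 0.005, 0.289]
wrist_force: [-0.3, -0.7, -1.4]
finger_gap: 21.7
[572.30632326 161.90664912 292.98160808] 21.59669756398604
```

View pics/g2.png

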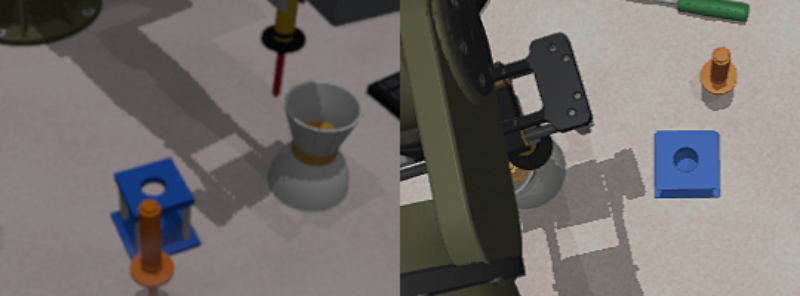

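The tester is held with its guard at crop (284,38) and its tip at (277,95), clear of the cup. The stand is empty. I'll check its tilt and tip against the projection, and the hole centre too.

Run:
```python
from cell import manip
from h import *
s=manip.camera("scene");e=manip.read_state()["eef_pos"];t=manip.camera("top")
print(e)
for dz in(-120,-60,-42): print(dz,proj(s,[e[0],e[1],e[2]+dz]).round(1))
h=cv2.cvtColor(s["pixels"],cv2.COLOR_RGB2HSV)
m=((h[...,0]<7)|(h[...,0]>172))&(h[...,1]>130)&(h[...,2]>40)
m[:, :315]=0;m[:, 360:]=0;m[:80]=0;m[140:]=0
v,u=np.nonzero(m)
for r in range(v.min(),v.max()+1,4): print(r,u[v==r].min() if (v==r).any() else 0,u[v==r].max() if (v==r).any() else 0)
print(v.max())
# hole in the plate: non-bright-blue inside plate
for p,(a,b) in((s,(252,186)),(t,(252.4,188))):
    g=p["pixels"][int(b)-9:int(b)+10,int(a)-11:int(a)+12].astype(int)
    hh=cv2.cvtColor(g.astype(np.uint8),cv2.COLOR_RGB2HSV)
    k=(hh[...,1]<120) if p is s else (hh[...,2]<np.median(hh[...,2])-25)
    vv,uu=np.nonzero(k);print("hole",uu.mean()+int(a)-11,vv.mean()+int(b)-9,k.sum())
print("plate centre proj",proj(s,[572,12,85]),proj(t,[572,12,85]))
```

```text
[572.41220718 161.27927433 293.10265149]
-120 [334.5 124.9]
-60 [338.4  95.8]
-42 [339.6  86.4]
97 338 340
101 337 340
105 336 339
109 336 339
113 335 338
117 335 337
121 334 337
124
hole 252.90277777777777 187.75 144
hole 252.32876712328766 184.95205479452054 146
plate centre proj [253.4956575  185.09467593] [252.63736753 187.37412084]
```

The tip is within about 2–3 mm of where it was predicted, and the tester is upright. Next I'll move over the cup, lower and hold.

```bash
python3 -m crank '[{"offset":[0,0.012,0],"spin":0},{"offset":[-0.001,0.027,0],"spin":0},{"offset":[-0.002,0.042,0],"spin":0},{"offset":[-0.002,0.057,0],"spin":0},{"offset":[-0.002,0.068,0],"spin":0},{"offset":[-0.002,0.072,0],"spin":0},{"offset":[-0.002,0.072,0],"spin":0},{"offset":[-0.002,0.072,0],"spin":0}]'
python3 - <<'E'
from cell import manip
import cv2,numpy as np
a=manip.camera("scene")["pixels"][60:210,300:500,::-1]
cv2.imwrite("pics/g3.png",cv2.resize(a,(800,600)))
print(manip.read_state()["eef_pos"])
E
```

```text
clock: 6.58
eef_pos: [570.4, 233.1, 293.0]
eef_rot: [-3.141, 0.004, 0.287]
wrist_force: [0.4, 0.5, -0.5]
finger_gap: 21.8
[570.53047443 232.70632532 293.12492558]
```

View pics/g3.png

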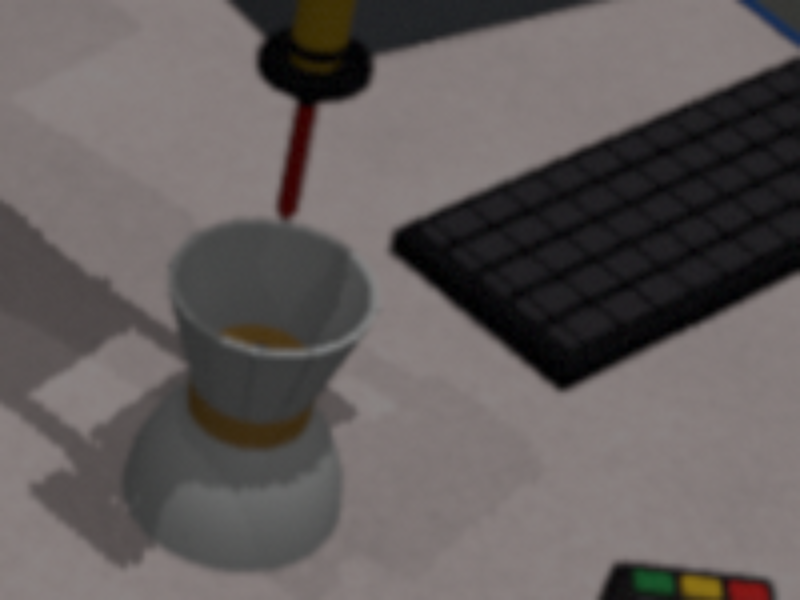

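The tip is at crop (287,215). Extended, the axis meets the rim centre at about (272,287). I'll lower and hold.

```bash
python3 -m crank '[{"offset":[0,0,-0.008],"spin":0},{"offset":[0,0,-0.018],"spin":0},{"offset":[0,0,-0.030],"spin":0},{"offset":[0,0,-0.042],"spin":0},{"offset":[0,0,-0.053],"spin":0},{"offset":[0,0,-0.060],"spin":0},{"offset":[0,0,-0.065],"spin":0},{"offset":[0,0,-0.065],"spin":0}]'
python3 -m crank '[{"offset":[0,0,0],"spin":0},{"offset":[0,0,0],"spin":0},{"offset":[0,0,0],"spin":0},{"offset":[0,0,0],"spin":0},{"offset":[0,0,0],"spin":0},{"offset":[0,0,0],"spin":0},{"offset":[0,0,0],"spin":0},{"offset":[0,0,0],"spin":0}]'
python3 - <<'E'
from cell import manip
import cv2,numpy as np
a=manip.camera("scene")["pixels"][60:210,300:500,::-1]
cv2.imwrite("pics/g4.png",cv2.resize(a,(800,600)))
print(manip.read_state()["eef_pos"])
E
```

```text
clock: 7.3
eef_pos: [570.3, 232.5, 226.9]
eef_rot: [-3.141, 0.006, 0.287]
wrist_force: [0.2, -0.1, -0.7]
finger_gap: 21.8
clock: 7.97
eef_pos: [570.3, 232.5, 227.0]
eef_rot: [-3.141, 0.006, 0.287]
wrist_force: [0.7, -0.1, -0.8]
finger_gap: 21.7
[570.26651604 232.49888691 226.9548918 ]
```

View pics/g4.png

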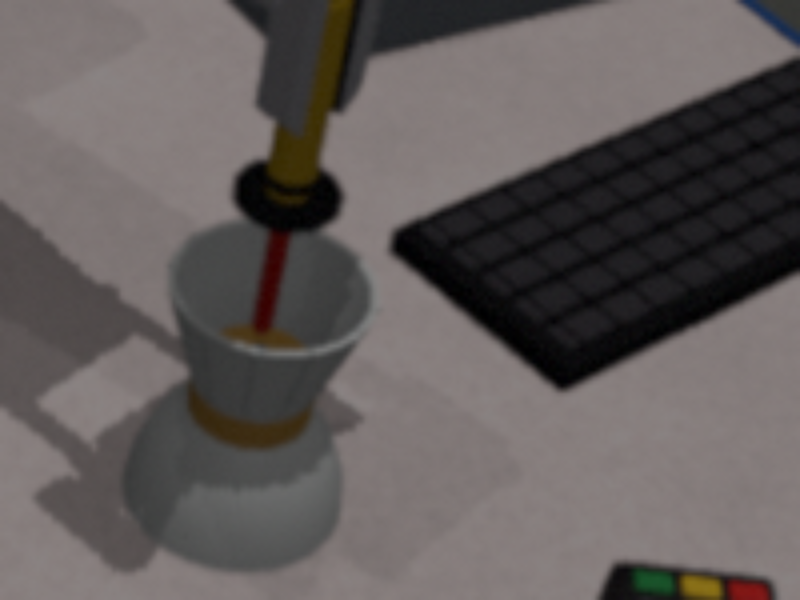

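The tip (262,330) is inside the cup, centred and about halfway down, and the lamp hasn't moved. I'll hold a little longer, then rise and go back.

```bash
python3 -m crank '[{"offset":[0,0,0],"spin":0},{"offset":[0,0,0],"spin":0},{"offset":[0,0,0],"spin":0},{"offset":[0,0,0],"spin":0},{"offset":[0,0,0],"spin":0},{"offset":[0,0,0.008],"spin":0},{"offset":[0,0,0.020],"spin":0},{"offset":[0,0,0.035],"spin":0}]'
python3 -m crank '[{"offset":[0,0,0.015],"spin":0},{"offset":[0,0,0.030],"spin":0},{"offset":[0,0,0.035],"spin":0},{"offset":[0,-0.010,0.035],"spin":0},{"offset":[0,-0.030,0.035],"spin":0},{"offset":[0,-0.055,0.035],"spin":0},{"offset":[0,-0.080,0.035],"spin":0},{"offset":[0,-0.100,0.035],"spin":0}]'
python3 -m crank '[{"offset":[0,-0.020,0],"spin":0},{"offset":[0,-0.045,0],"spin":0},{"offset":[0,-0.065,0],"spin":0},{"offset":[0,-0.085,0],"spin":0},{"offset":[0,-0.095,0],"spin":0},{"offset":[0,-0.100,0],"spin":0},{"offset":[0,-0.100,0],"spin":0},{"offset":[0,-0.100,0],"spin":0}]'
```

```text
clock: 8.68
eef_pos: [570.1, 232.5, 262.9]
eef_rot: [-3.141, 0.006, 0.287]
wrist_force: [-0.5, 0.2, -0.8]
finger_gap: 21.8
clock: 9.35
eef_pos: [569.7, 130.3, 297.1]
eef_rot: [-3.141, 0.007, 0.286]
wrist_force: [-0.0, -0.1, -1.3]
finger_gap: 21.5
clock: 10.02
eef_pos: [569.7, 30.7, 297.0]
eef_rot: [-3.141, 0.008, 0.286]
wrist_force: [-0.2, -0.4, -0.8]
finger_gap: 21.7
```

```bash
python3 -m crank '[{"offset":[0.001,-0.010,0],"spin":0},{"offset":[0.002,-0.017,0],"spin":0},{"offset":[0.0024,-0.0188,-0.010],"spin":0},{"offset":[0.0024,-0.0188,-0.025],"spin":0},{"offset":[0.0024,-0.0188,-0.040],"spin":0},{"offset":[0.0024,-0.0188,-0.052],"spin":0},{"offset":[0.0024,-0.0188,-0.060],"spin":0},{"offset":[0.0024,-0.0188,-0.060],"spin":0}]'
python3 - <<'E'
from cell import manip
from h import *
a=manip.camera("scene");t=manip.camera("top");e=manip.read_state()["eef_pos"]
print(e,proj(a,[e[0],e[1],e[2]-120]),proj(a,[572,12,85]))
cv2.imwrite("pics/g5.png",np.hstack([cv2.resize(p["pixels"][v:v+100,u:u+100,::-1],(400,400),interpolation=2) for p,u,v in((a,200,120),(t,200,140))]))
E
```

```text
clock: 10.68
eef_pos: [571.5, 11.9, 234.8]
eef_rot: [-3.14, 0.011, 0.286]
wrist_force: [0.4, 0.5, -0.8]
finger_gap: 21.8
[572.18680727  11.92049782 237.09629382] [253.05305968 172.25867969] [253.4956575  185.09467593]
```

View pics/g5.png

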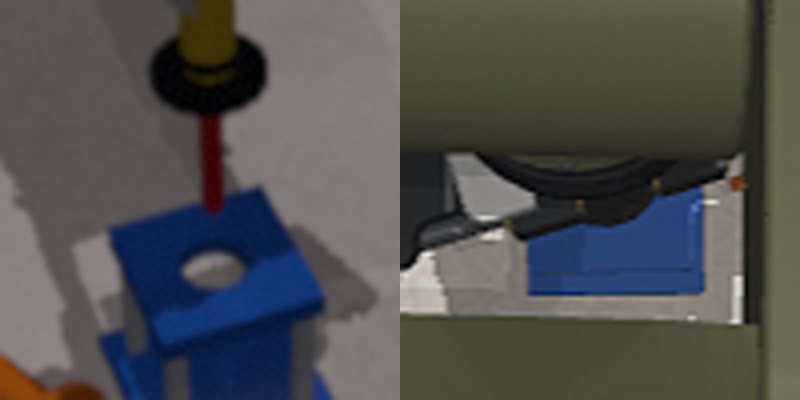

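The tip is over the hole, but the orange look-alike now shows at lower left, so it seems to have moved. I'll look at the whole scene.

Run:
```python
from cell import manip
import cv2
cv2.imwrite("pics/g6.png",manip.camera("scene")["pixels"][:,:,::-1])
```

```text
(no output)
```

View pics/g6.png

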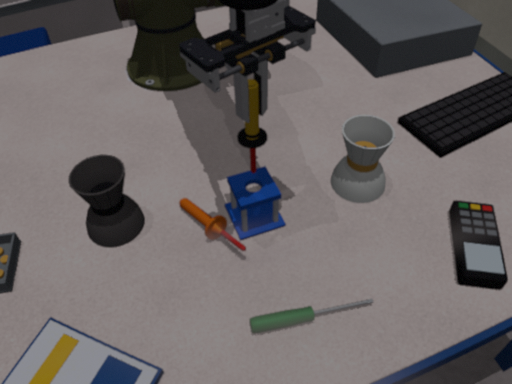

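The orange look-alike was balanced on its tip and has toppled. It now lies at (182–243, 203–247) beside the stand, clear of both lamps and of the hole, so I'll leave it. Both lamps stand where they were. I'll lower the tester into the hole.

```bash
python3 -m crank '[{"offset":[0,0,-0.010],"spin":0},{"offset":[0,0,-0.022],"spin":0},{"offset":[0,0,-0.036],"spin":0},{"offset":[0,0,-0.050],"spin":0},{"offset":[0,0,-0.065],"spin":0},{"offset":[0,0,-0.080],"spin":0},{"offset":[0,0,-0.092],"spin":0},{"offset":[0,0,-0.100],"spin":0}]'
python3 - <<'E'
from cell import manip
from h import *
a=manip.camera("scene");s=manip.read_state()
print(s["eef_pos"],s["wrist_force"])
cv2.imwrite("pics/g7.png",cv2.resize(a["pixels"][100:260,150:310,::-1],(600,600),interpolation=2))
E
```

```text
clock: 11.5
eef_pos: [572.0, 11.9, 136.2]
eef_rot: [-3.141, 0.008, 0.286]
wrist_force: [0.1, -0.2, -0.3]
finger_gap: 21.6
[571.61945306  11.93057352 135.12093733] [-0.22586588  0.356661   -2.16078398]
```

View pics/g7.png

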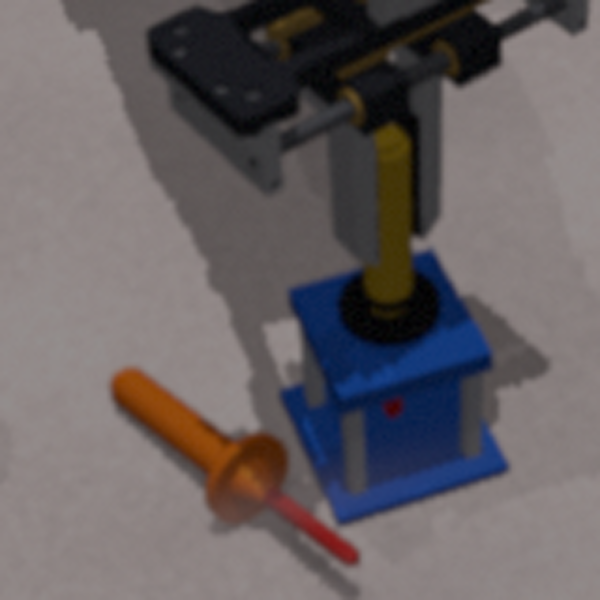

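The tester is through the hole, with the red tip visible below the plate at (393,407) and the guard about 5 mm above it. I'll set it down, release and rise.

```bash
python3 -m crank '[{"offset":[0,0,-0.002],"spin":0},{"offset":[0,0,-0.004],"spin":0},{"offset":[0,0,-0.005],"spin":0},{"offset":[0,0,-0.005],"spin":0},{"offset":[0,0,-0.005],"spin":0},{"offset":[0,0,-0.005],"spin":0},{"offset":[0,0,-0.005],"spin":0},{"offset":[0,0,-0.005],"spin":0}]'
python3 -m crank '[{"offset":[0,0,0],"spin":0},{"offset":[0,0,0],"spin":0},{"offset":[0,0,0],"spin":0},{"offset":[0,0,0],"spin":0},{"offset":[0,0,0],"spin":0},{"offset":[0,0,0],"spin":0},{"offset":[0,0,0],"spin":0},{"offset":[0,0,0],"spin":0}]' 0.9
```

```text
clock: 12.22
eef_pos: [571.7, 11.9, 130.3]
eef_rot: [-3.141, 0.009, 0.286]
wrist_force: [1.0, 0.0, -0.5]
finger_gap: 21.8
clock: 12.88
eef_pos: [571.7, 11.9, 130.3]
eef_rot: [-3.141, 0.009, 0.286]
wrist_force: [-0.2, 0.9, 0.3]
finger_gap: 71.9
```

```bash
python3 -m crank '[{"offset":[0,0,0.005],"spin":0},{"offset":[0,0,0.015],"spin":0},{"offset":[0,0,0.035],"spin":0},{"offset":[0,0,0.060],"spin":0},{"offset":[0,0,0.085],"spin":0},{"offset":[0,0,0.110],"spin":0},{"offset":[0,0,0.130],"spin":0},{"offset":[0,0,0.140],"spin":0}]'
python3 -m crank '[{"offset":[-0.010,0,0],"spin":0},{"offset":[-0.030,0,0],"spin":0},{"offset":[-0.055,0,0],"spin":0},{"offset":[-0.080,0,0],"spin":0},{"offset":[-0.105,0,0],"spin":0},{"offset":[-0.125,0,0],"spin":0},{"offset":[-0.135,0,0],"spin":0},{"offset":[-0.140,0,0],"spin":0}]'
python3 - <<'E'
from cell import manip
from h import *
a=manip.camera("scene");t=manip.camera("top")
for n,X in(("cap",[572,12,189.5]),("guard",[572,12,88.5])): print(n,proj(a,X).round(1),proj(t,X).round(1))
cv2.imwrite("pics/g8.png",np.vstack([np.hstack([cv2.resize(p["pixels"][v:v+75,u:u+100,::-1],(400,300),interpolation=2) for p,u,v in((a,205,130),(t,205,150))]),cv2.resize(a["pixels"][75:300,50:450,::-1],(800,450))])[:600+150])
E
python3 -c "
import cv2;i=cv2.imread('pics/g8.png');cv2.imwrite('pics/g8.png',cv2.resize(i,(640,600)))"
```

```text
clock: 13.55
eef_pos: [572.2, 11.9, 274.2]
eef_rot: [3.141, 0.005, 0.286]
wrist_force: [1.0, -0.2, 0.4]
finger_gap: 84.5
clock: 14.22
eef_pos: [431.4, 11.9, 274.6]
eef_rot: [3.141, 0.004, 0.286]
wrist_force: [-0.0, -0.5, -0.2]
finger_gap: 85.1
cap [252. 140.] [251.2 181. ]
guard [253.4 183.7] [252.6 187.2]
```

View pics/g8.png

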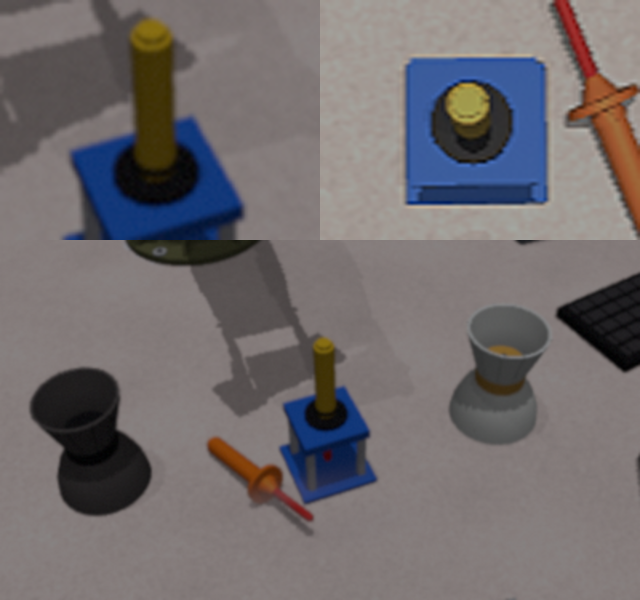

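The tester hangs upright with its guard on the plate, looking as it did at the start. I'll run a numeric check of the lamps and then hand in.

Run:
```python
from cell import manip
import cv2,numpy as np
a=cv2.imread("pics/scene0.png");b=np.ascontiguousarray(manip.camera("scene")["pixels"][:,:,::-1])
for n,(u,v,w,h) in dict(gold=(325,105,75,100),black=(65,150,85,100),tester=(225,130,60,75)).items():
    r=cv2.matchTemplate(b[v-8:v+h+8,u-8:u+w+8],a[v:v+h,u:u+w],cv2.TM_CCOEFF_NORMED);_,m,_,l=cv2.minMaxLoc(r);print(n,round(m,3),l[0]-8,l[1]-8)
s=manip.read_state();print(s["finger_gap"],abs(s["qd"]).max());manip.sign_off()
```

```text
gold 0.999 0 0
black 0.999 0 0
tester 0.887 0 0
84.5214616869606 0.019836285653740706
the job is handed in; nothing more can be done
```

The gold-collared lamp was checked and the yellow tester is back in its stand. I handed the job in at about 14 s of the 58 s allowed; no verdict was reported.

- **Dip:** I held the upright red tip about 3 mm from the middle of the gold-collared lamp's cup, roughly 27 mm below its rim, for a little over 1 s.
- **Return:** The tester hangs upright in the stand with its black guard on the top plate. The gripper is open and well clear of it.
- **Last checks:** In the scene camera both lamps show no shift from the first picture (match 0.999). The tester also shows no shift. Its match was only 0.887; the toppled orange tester and new shadows in that part of the picture are the likely reason.
- **Unplanned:** The orange look-alike tester, which stood on its tip, fell over during the run and now lies on the counter beside the stand. I saw this only on the way back and don't know whether the arm touched it. It was clear of the lamps, and I left it there.

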